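Clip a gel cassette into its electrode core

ROBOT

A 6-joint arm with a two-finger parallel gripper is mounted at the origin on a cart in front of the work surface, level with it; the furniture and walls round the work are solid. World frame = base frame: x ahead of the robot, y to its left, z up, the work surface at z = 0. Lengths are in m, angles in rad, forces in N, time in s.
With the tool pointing down it reaches from about 0.425 to 0.95 m from the base axis. Payload 3.5 kg.
Tool frame: the origin (TCP) lies between the finger pads; the fingertips stand 19 mm ahead of it and the grasp point (between the pads) is the TCP; y points along the fingers, z is the direction in which the jaws open and shut, and the axes are right-handed (so a half turn about y gives the same grasp; the last joint's range is limited). The gripper opens to 85 mm and grips with 20 to 120 N. Pads are 22 mm wide; open, the fingers measure 114 mm over their backs; the gripper's body (76 mm by 85 mm) begins 54 mm behind the grasp point. The pads swing forward as they close: fully open they stand 13 mm farther back than shut.
Start: joints at [1.149, 0.286, 1.577, -0, 1.279, -0.15], TCP at [0.181, 0.65, 0.218] pointing down, gripper open.
Joint ranges: [-2.77, 2.77], [-0.9, 2.22], [0.21, 2.48], [-1.53, 4.67], [0.24, 2.81], [-2.84, 2.84]. Speed limits (rad/s): [2.79, 2.79, 3.14, 3.14, 3.14, 3.14].

INTERFACE

Orientations are given as a unit quaternion [x, y, z, w].
In Python, from plant import get_state, read_camera, camera_model, sign_off gives the robot as it stands.
- The arm moves only by the tool carry_out, never from a script. Its argument "moves" is a list of rows, each a list of 7 numbers: the turn, a rotation vector about the tool's x, y, z in rad, then the shift along the tool's x, y, z in m, then the closure, from -1 (fully open) to 1 (shut). In form: [[wx, wy, wz, dx, dy, dz, jaw], ...]. A call has 1 to 10 rows; each row shifts and turns the commanded pose from where the row before left it, along the tool's axes as they then stand; what a row does not reach is not made up. A row lasts 1/8 s, in which the tool goes at most 62.5 mm and 10.7 degrees, less where a joint would pass 70% of its speed; a pose out of reach is approached as far as the arm can. A call is refused whole if a number of a shift passes 0.0625 or a number of a turn 0.188, either way. A call with a gripper value outside its range is refused whole. The fingers move at their own pace and stop on an object; "squeeze" is the grip in N (left out, the last holds). Time passes only in rows, so rows that do not move let the fingers close. It gives the time, the measured TCP pose, the force and the opening at its end, in the units of the state.
- get_state(): the state, without advancing time (a new reading comes with each control period).
- read_camera(name): name is "scene" or "top"; returns the picture (384x512x3 uint8, blue, green, red); there is no depth.
- camera_model(name): a dict with "camera_matrix" (3x3 intrinsics, pixels), "D" ([k1, k2, p1, p2, k3] as OpenCV has them; the pictures are not rectified), "pose" (4x4, takes a point from camera to world coordinates). Camera axes: x right, y down, z forward; pixel columns grow to the right and rows downward; lengths in m; the calibration is good to about 2 mm. A picture is of the moment at which its call begins. camera_model takes no time and is no camera call.
- sign_off(): hands the job in, once; it reports no verdict.
The state is a dict: "time": time; "qpos": joint angles; "dq": joint speeds; "joint_efforts": joint torques, N m; "eef_pos": TCP position; "tcp_rot": TCP orientation; "contact_force": force on the tool from outside, world axes, zero at the start; "wrist_torque": the same for the moment, N m; "opening": opening from 0.0 (shut) to 1.0 (fully open).
Only numpy, scipy, OpenCV 4.12 (cv2) and the standard library are available. Lean on these libraries where they do the work, as an engineer would, in place of code of your own. Each camera call takes 0.05 s, during which the arm holds its last target. There are 200 camera calls.

TASK

Take the glass gel cassette with the orange edges out of the drying rack and mount it in the electrode core: push its lower edge into the slot behind the lip until it presses on the rubber seal strip, and tip it upright against the green gasket until both side catches have snapped in front of it, then let go. Do not force the glass, and leave the blue-edged cassette and the flask, beaker and bottles where they are.

Things in the scene. Friction and masses are not known exactly. Their poses are not given: they have to be found in the camera images.
- cassette: glass gel cassette with orange edge rails, 110 wide (y) x 120 high (z) x 10 thick (x) mm, 0.24 kg; origin: centre of its lower edge. Inner plate (+x side) ends 8 mm lower at the top. Starts leaning in the rack, top towards the robot, 28 degrees off vertical; the rack touches its lower 56 mm, the upper 60 mm are free on both faces. Mounted, its +x side lies on the gasket
- spare_cassette: the same cassette with blue edge rails, leaning beside it in the same rack, in either place; to be left there
- drying_rack: fixed white drip tray 120 x 272 mm with a blue rail along its y, 54 mm high, on the robot's side of the plates; two places side by side, centres at y = +62 and -62 mm of its frame; origin at the centre of its underside (under the plates' lower edges)
- core: fixed electrode core on a black base 105 x 176 x 18 mm; origin at the underside, x pointing from its open front into the grey panel. A cassette leaning 25 to 30 degrees to the front slides along its own plane into the slot, under the catches, and can then be tipped upright. Ears with pins at x = -1 to 14, |y| = 32 to 50 mm rise to z = 132 mm; the hinge posts (x = 24, |y| = 58 mm) to z = 112 mm
- slot (a point): point in the slot (core x = -8, z = 18 mm) above or below which the mounted cassette's origin belongs. The slot runs along the core's y, from 5 mm in front of this point (inner face of the lip) to 12 mm behind it, 115 mm long between 14 mm high end blocks; in it lies the seal strip. Axes as the core's; the mounted plate stands upright against lip and hooks
- seal (a joint): how far the black rubber seal strip in the slot is pressed down: 0 free, 0.0025 m at its stop (about 4 N). The strip bears the cassette's lower edge. It is shimmed differently on every core: its free top lies anywhere from 13 to 22 mm above the bench and has to be felt. A plate held in catches and gasket does not sink by itself, so it must be pressing on the strip when it is tipped in
- lip_top (a point): middle of the rounded top (3 mm radius) of the grey front lip, 6 mm thick, 26.5 mm above the bench
- panel_top (a point): top middle of the grey panel's front face (core x = -1.5 mm, from z = 36 to 84 mm). In it sits the green U-shaped gasket, 88 mm wide from z = 40 mm up, whose face stands 4.5 mm proud (at x = -6 mm) and springs back flush: 6 N at first touch, 14 N at the end. A mounted plate presses it in by 2 to 3 mm
- catch_left (a joint): sprung green catch arm at the core's +y end (z = 88 to 100 mm) on an upright post. 0 rad closed, grows as pushed outwards (0.13 lets the plate pass). Its hook's square face, at core x = -13.5 mm, covers 5 mm of the plate's edge; a ramp runs from it to x = -37 mm, so a plate tipped in from the front pushes it aside (about 5 N) and it snaps back in front of the plate
- catch_right (a joint): the same catch, mirrored, at the core's -y end
- flask: glass conical flask, 86 x 131 mm, at the back; origin under its centre
- beaker: glass beaker, 84 x 89 mm, at the back; origin under its centre
- reagent_bottle: small white bottle with black cap, 46 x 87 mm, at the back; origin under its centre
- wash_bottle: wash bottle with red cap and spout, 62 x 89 x 196 mm, at the right; origin under its centre

How it is judged:
By the outcome, as a careful person would: the job done as asked, in the order asked, and still so for the second after the job is handed in, with the robot touching nothing.
It also fails if it takes over 51 s, if anything falls off the work surface, if the arm or the gripper's body presses on something with over 40 N, if the wrist force passes 120 N, or if a joint passes its speed limit or range.

## Working session

There is one attempt and no reset: what is moved stays moved. The work goes in short steps, Python scripts to look and compute and a tool call to move; the robot and the scene stay as the last step left them, time stands still between calls to the robot, and variables do not carry over. Pictures are saved under pics/ and viewed, about 8 in all and at most 12, crops included, and the job is handed in when it is done.

Besides the shell and the picture viewer there is one more tool, called after "Emit:" as name(argument=value, ...) on one line, values as JSON. carry_out: Moves the arm, as the interface text tells. Its arguments: {"type":"object","properties":{"moves":{"type":"array","items":{"type":"array","items":{"type":"number"}}},"squeeze":{"type":"number"}},"required":["moves"]}

```bash
ls; mkdir -p pics
python3 - <<'E'
from plant import *
import cv2
print(get_state())
for n in("scene","top"):
    cv2.imwrite(f"pics/{n}0.png",read_camera(n)); m=camera_model(n); print(n,m)
E
```

```text
pics
{'time': 0.0, 'qpos': array([ 1.14900311e+00,  2.87145534e-01,  1.57818350e+00, -1.33459279e-05,
        1.27861958e+00, -1.50007639e-01]), 'dq': array([-0.00037671,  0.00181822, -0.00193481, -0.00160274, -0.00320408,
        0.0020988 ]), 'joint_efforts': array([ 1.98763279e-03, -4.05980122e+01, -2.92624694e+01,  1.04796317e-05,
        5.71738303e-03, -5.75396584e-07]), 'eef_pos': array([0.18089637, 0.64958579, 0.21635714]), 'tcp_rot': array([ 0.70138792, -0.09602439,  0.09556324, -0.69978709]), 'contact_force': array([-1.18833514,  0.42470395,  0.2064749 ]), 'wrist_torque': array([-0.03968819, -0.01419836,  0.00041739]), 'opening': 0.9984992266655622}
scene {'camera_matrix': array([[428.80477215,   0.        , 263.06165804],
       [  0.        , 428.80477215, 190.00920148],
       [  0.        ,   0.        ,   1.        ]]), 'D': array([-0.08651574,  0.        ,  0.        ,  0.        ,  0.        ]), 'pose': array([[ 0.57482234, -0.46321483,  0.67454525, -0.41215673],
       [-0.81802156, -0.30465015,  0.48788217, -0.79275892],
       [-0.02049395, -0.83223813, -0.55403943,  0.88314657],
       [ 0.        ,  0.        ,  0.        ,  1.        ]])}
top {'camera_matrix': array([[472.60552331,   0.        , 255.51417192],
       [  0.        , 472.60552331, 191.83321094],
       [  0.        ,   0.        ,   1.        ]]), 'D': array([-0.0471597,  0.       ,  0.       ,  0.       ,  0.       ]), 'pose': array([[ 0.02839638, -0.99605993,  0.08401346,  0.43846282],
       [-0.99937433, -0.02651674,  0.02340523, -0.09674379],
       [-0.02108525, -0.08462552, -0.99618971,  1.45726622],
       [ 0.        ,  0.        ,  0.        ,  1.        ]])}
```

View pics/scene0.png

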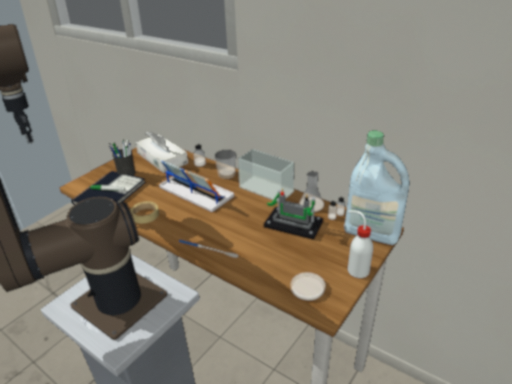

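View pics/top0.png

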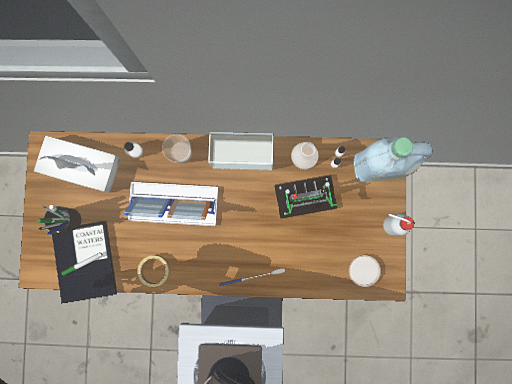

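The scene view shows the rack (about 195,188) and the core (about 294,218). In the top view the rack is at about (170,204), with blue on the left and orange on the right, and the core is at about (308,196). Next I'll enlarge both.

Run:
```python
import cv2,numpy as np
a=cv2.imread("pics/top0.png");s=cv2.imread("pics/scene0.png")
f=lambda i,x,y,w,h,k:cv2.resize(i[y:y+h,x:x+w],None,fx=k,fy=k,interpolation=cv2.INTER_CUBIC)
A=np.hstack([f(a,115,175,110,60,4),f(a,268,167,80,60,4)])   # 760x240
B=np.hstack([f(s,150,155,95,60,4),f(s,255,180,80,60,4)])
B=np.pad(B,((0,0),(0,A.shape[1]-B.shape[1]),(0,0)))
cv2.imwrite("pics/z.png",np.vstack([A,B]))
```

```text
(no output)
```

View pics/z.png

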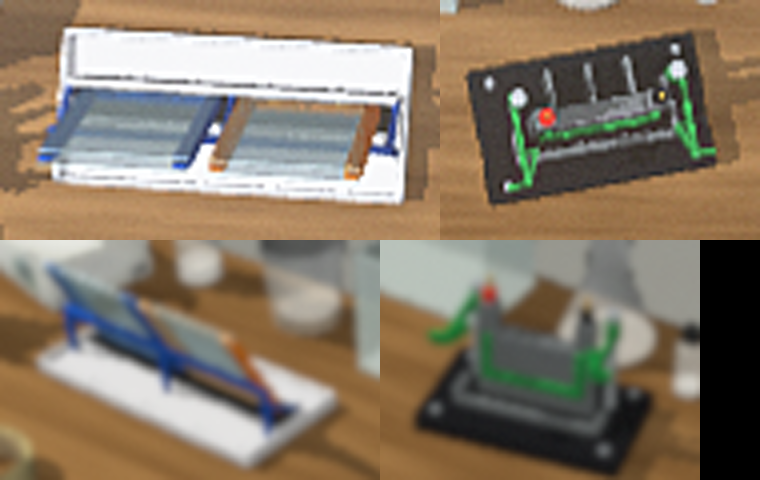

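The core's open front faces the robot and it is yawed about 10°. The orange cassette is in the right-hand place of the rack. I'll now turn the masks into metric positions.

```bash
cat > h.py <<'E'
import cv2,numpy as np
from plant import *
def ray(n,uv):
    m=camera_model(n);uv=np.asarray(uv,float).reshape(-1,1,2)
    p=cv2.undistortPoints(uv,m["camera_matrix"],m["D"])[:,0]
    T=m["pose"];d=np.c_[p,np.ones(len(p))]@T[:3,:3].T
    return T[:3,3],d
def plane(n,uv,z):
    o,d=ray(n,uv);return o+d*((z-o[2])/d[:,2])[:,None]
def proj(n,P):
    m=camera_model(n);Ti=np.linalg.inv(m["pose"])
    return cv2.projectPoints(np.asarray(P,float).reshape(-1,1,3),cv2.Rodrigues(Ti[:3,:3])[0],Ti[:3,3],m["camera_matrix"],m["D"])[0][:,0]
def tri(a,b):
    (o1,d1),(o2,d2)=ray("top",a),ray("scene",b);out=[]
    for u,v in zip(d1,d2):
        s=np.linalg.lstsq(np.c_[u,-v],o2-o1,rcond=None)[0];p,q=o1+u*s[0],o2+v*s[1]
        out.append(np.r_[(p+q)/2,np.linalg.norm(p-q)])
    return np.array(out)
def up(im,x,y,w,h,k=8):
    return cv2.resize(im[y:y+h,x:x+w],None,fx=k,fy=k,interpolation=cv2.INTER_CUBIC)
def back(pts,x,y,k=8): return (np.asarray(pts,float)+.5)/k-.5+[x,y]
def quad(mask):
    mask=cv2.morphologyEx(mask,cv2.MORPH_CLOSE,np.ones((25,25),np.uint8))
    c=max(cv2.findContours(mask,cv2.RETR_EXTERNAL,cv2.CHAIN_APPROX_NONE)[0],key=cv2.contourArea)
    return cv2.convexHull(c)
E
python3 - <<'E'
from h import *
a=cv2.imread("pics/top0.png")
b=up(a,268,167,80,60); m=(b.max(2)<75).astype(np.uint8)
hl=quad(m)[:,0]
P=plane("top",back(hl,268,167),.018)[:,:2]*1000
print("core",cv2.minAreaRect(P.astype(np.float32)))
b=up(a,115,175,110,60); m=((b.min(2)>190)).astype(np.uint8)
hl=quad(m)[:,0]
for z in(.0,.012):
  P=plane("top",back(hl,115,175),z)[:,:2]*1000
  r=cv2.minAreaRect(P.astype(np.float32));print("tray",r)
  print(cv2.boxPoints(r))
for n,x,y,w,h in(("top",115,175,110,60),("scene",150,155,95,60)):
  b=up(cv2.imread(f"pics/{n}0.png"),x,y,w,h).astype(int)
  m=((b[...,2]-b[...,0]>70)&(b[...,2]>150)).astype(np.uint8) 
  hs=cv2.cvtColor(b.clip(0,255).astype(np.uint8),cv2.COLOR_BGR2HSV)
  print(n)
  N,l,st,c=cv2.connectedComponentsWithStats(((hs[...,1]>150)&(hs[...,0]<18)&(hs[...,2]>110)).astype(np.uint8))
  for i in range(1,N):
    if st[i,4]>300:
      pts=np.argwhere(l==i)[:,::-1].astype(np.int32)
      r=cv2.minAreaRect(pts);print(st[i,4],back(cv2.boxPoints(r),x,y).round(1).tolist())
E
```

```text
core ((550.337890625, -215.38145446777344), (103.18692779541016, 175.43260192871094), 11.913413047790527)
tray ((518.8440551757812, 194.77955627441406), (275.3138732910156, 122.3416976928711), 88.27251434326172)
[[453.55124  59.02922]
 [575.83734  55.34114]
 [584.13684 330.5299 ]
 [461.85077 334.21796]]
tray ((518.1822509765625, 192.37893676757812), (273.0467529296875, 121.33428192138672), 88.27251434326172)
[[453.4271    57.74646 ]
 [574.70624   54.088745]
 [582.9374   327.0114  ]
 [461.65826  330.66913 ]]
top
1487 [[204.1, 218.0], [206.1, 201.1], [209.4, 201.5], [207.5, 218.4]]
scene
445 [[206.6, 161.8], [207.2, 160.1], [213.1, 162.0], [212.6, 163.8]]
1526 [[148.0, 167.0], [149.9, 164.7], [160.4, 173.0], [158.6, 175.3]]
17936 [[193.4, 179.9], [200.6, 164.7], [248.5, 187.1], [241.3, 202.3]]
1065 [[148.4, 196.1], [150.0, 191.2], [158.3, 193.7], [156.8, 198.7]]
9379 [[155.9, 198.7], [158.2, 193.4], [200.6, 212.3], [198.2, 217.6]]
2051 [[232.9, 199.9], [235.9, 195.6], [246.9, 203.3], [243.9, 207.5]]
4232 [[214.3, 208.2], [238.2, 208.2], [238.2, 214.4], [214.3, 214.4]]
```

Run:
```python
from h import *
def fr(c,yaw):
    R=cv2.Rodrigues(np.array([0,0,yaw]))[0];return lambda p:np.asarray(p)@R.T+c
core=fr(np.array([.5503,-.2154,0]),np.radians(11.9)); rack=fr(np.array([.5185,.1932,0]),np.radians(-1.73))
print("lip mid",plane("top",[[308.75,203]],.0265))
C={}
C["lip"]=core([[-.016,y,.0265] for y in(-.055,.055)])
C["gasket"]=core([[-.006,y,.082] for y in(-.042,.042)])
C["ears"]=core([[.006,y,.132] for y in(-.041,.041)])
C["post"]=core([[.024,y,.112] for y in(-.058,.058)])
th=np.radians(28)
for z0 in(.006,):
  u=np.array([-np.sin(th),0,np.cos(th)]);n=np.array([np.cos(th),0,np.sin(th)])
  for h in(.0,.12):
    C[f"cas{h}"]=rack([np.array([0,-.062+s*.055,z0])+u*h+t*n for s in(-1,1) for t in(-.005,.005)])
for im,off in(("top",(115,175)),("scene",(150,155))):
  a=cv2.imread(f"pics/{im}0.png")
  if im=="top": A,o=(up(a,115,175,110,60,6),(115,175));B,q=(up(a,268,167,80,60,6),(268,167))
  else: A,o=(up(a,150,155,95,60,6),(150,155));B,q=(up(a,255,180,80,60,6),(255,180))
  for k,P in C.items():
    I,oo=(A,o) if k[0:3]=="cas" else (B,q)
    for p in proj(im,P):
      cv2.drawMarker(I,tuple(((p-oo+.5)*6).astype(int)),(255,0,255) if k!="ears" else (0,255,255),cv2.MARKER_CROSS,10,1)
  if im=="top": t=(A,B)
  else: 
    h=np.vstack([np.hstack([t[0][:300],A[:300,:130]*0]),np.zeros((0,790,3),np.uint8)])
    L=np.vstack([t[0],np.pad(A,((0,0),(0,90),(0,0)))]);cv2.imwrite("pics/ov_rack.png",L)
    cv2.imwrite("pics/ov_core.png",np.vstack([t[1],B]))
L=cv2.imread("pics/ov_rack.png");R=cv2.imread("pics/ov_core.png")
F=np.hstack([L[:, :660],R]);s=800/F.shape[1];cv2.imwrite("pics/ov.png",cv2.resize(F,None,fx=s,fy=s))
```

```text
lip mid [[ 0.52949999 -0.22524664  0.0265    ]]
```

View pics/ov.png

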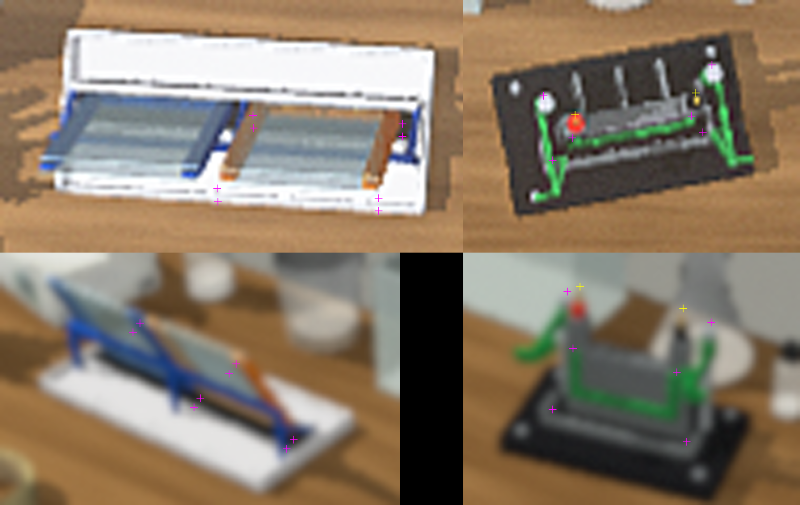

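The base fit agrees with its size (103 x 175 mm against 105 x 176). The overlay shows the cassette about 5 mm off from the tray-based guess, so I'll measure features directly: post caps, lip line and rail ends.

Run:
```python
from h import *
a=cv2.imread("pics/top0.png")
b=up(a,268,167,80,60).astype(int)
N,l,st,c=cv2.connectedComponentsWithStats(((b.min(2)>150)).astype(np.uint8))
for i in range(1,N):
  if st[i,4]>60:
    uv=back([c[i]],268,167); print("white",st[i,4],uv.round(2),plane("top",uv,.112).round(4),plane("top",uv,.02).round(4))
m=((b[...,2]>150)&(b[...,1]<90)).astype(np.uint8);ys,xs=np.nonzero(m);print("red",back([[xs.mean(),ys.mean()]],268,167))
m=((b[...,1]-b[...,2]>40)&(b[...,1]-b[...,0]>30)).astype(np.uint8)
N,l,st,c=cv2.connectedComponentsWithStats(m)
for i in range(1,N):
  if st[i,4]>150: print("green",st[i],back([c[i]],268,167).round(1))
# lip profile: along core x at z=.0265
R=cv2.Rodrigues(np.array([0,0,np.radians(11.9)]))[0]
g=cv2.cvtColor(a,cv2.COLOR_BGR2GRAY).astype(np.float32)
for y in(-.04,-.02,0,.02,.04):
  xs=np.arange(-.036,.006,.002)
  P=np.c_[xs,xs*0+y,xs*0+.0265]@R.T+[.5503,-.2154,0]
  uv=proj("top",P).astype(np.float32)
  print(y,cv2.remap(g,uv[:,0],uv[:,1],cv2.INTER_LINEAR).ravel().astype(int))
f=lambda n,x,y,w,h,k:up(cv2.imread(f"pics/{n}0.png"),x,y,w,h,k)
A=f("top",163,195,54,30,14)
B=f("scene",174,160,50,46,11);B=np.pad(B,((0,0),(0,A.shape[1]-B.shape[1]),(0,0)))
V=np.vstack([A,B])[:,:756]
for i in range(0,54,5): cv2.putText(V,str(163+i),(i*14,10),0,.35,(255,255,255));cv2.line(V,(i*14+7,0),(i*14+7,420),(255,255,255),1)
for i in range(0,30,5): cv2.putText(V,str(195+i),(0,i*14+12),0,.35,(0,0,255));cv2.line(V,(0,i*14+7),(756,i*14+7),(255,255,255),1)
for i in range(0,50,5): cv2.putText(V,str(174+i),(i*11,432),0,.35,(255,255,255));cv2.line(V,(i*11+5,420),(i*11+5,930),(255,255,255),1)
for i in range(0,46,5): cv2.putText(V,str(160+i),(0,420+i*11+10),0,.35,(0,0,255));cv2.line(V,(0,420+i*11+5),(550,420+i*11+5),(255,255,255),1)
cv2.imwrite("pics/rails.png",cv2.resize(V,None,fx=.64,fy=.64,interpolation=cv2.INTER_AREA))
```

```text
white 843 [[269.54 168.1 ]] [[ 0.6213 -0.1034  0.112 ]] [[ 0.6338 -0.1039  0.02  ]]
white 1251 [[304.12 167.34]] [[ 0.626  -0.2024  0.112 ]] [[ 0.6388 -0.2096  0.02  ]]
white 201 [[334.27 166.89]] [[ 0.6296 -0.2887  0.112 ]] [[ 0.6427 -0.3018  0.02  ]]
white 194 [[326.29 178.66]] [[ 0.5951 -0.2663  0.112 ]] [[ 0.6058 -0.2779  0.02  ]]
white 413 [[314.86 184.81]] [[ 0.5765 -0.234   0.112 ]] [[ 0.586  -0.2434  0.02  ]]
white 895 [[326.97 183.88]] [[ 0.5801 -0.2685  0.112 ]] [[ 0.5898 -0.2803  0.02  ]]
white 111 [[304.45 184.17]] [[ 0.5776 -0.2043  0.112 ]] [[ 0.5871 -0.2116  0.02  ]]
white 178 [[294.66 186.7 ]] [[ 0.5696 -0.1765  0.112 ]] [[ 0.5786 -0.182   0.02  ]]
white 254 [[279.84 187.31]] [[ 0.5667 -0.1343  0.112 ]] [[ 0.5755 -0.1368  0.02  ]]
white 838 [[287.11 191.01]] [[ 0.5567 -0.1552  0.112 ]] [[ 0.5647 -0.1592  0.02  ]]
white 132 [[319.95 191.61]] [[ 0.5574 -0.2489  0.112 ]] [[ 0.5656 -0.2593  0.02  ]]
white 91 [[317.2  193.73]] [[ 0.5512 -0.2411  0.112 ]] [[ 0.5589 -0.251   0.02  ]]
white 318 [[311.86 194.91]] [[ 0.5474 -0.226   0.112 ]] [[ 0.5548 -0.2348  0.02  ]]
white 69
[... 225 characters left out ...]
0.152   0.02  ]]
red [[294.30175339 195.79986802]]
green [449 135  24  30 341] [[324.9 185.3]]
green [ 469  155   83  162 3988] [[330.  198.2]]
green [ 135  187   65  197 3948] [[288.2 204.6]]
green [ 201  220  240   62 3399] [[308.5 198.2]]
-0.04 [ 53  52  49  47  55  83 123 147 127  95  67  52  60  84 105 100  80 110
 125 120 115]
-0.02 [ 57  60  58  56  56  72  91 110 103  95  84  62  63  92 112 119 102 125
 152 139 120]
0 [ 59  58  56  54  50  76 110 144 129  97  65  54  60  79  92  99  92  96
 109 109 108]
0.02 [ 62  59  59  59  56  72 107 137 131  79  57  57  81 107 123  97  92  98
 107 109 110]
0.04 [ 58  61  62  58  56  63 102 130 138  88  58  52  63  77  88  68  69  99
 134 153 137]
```

View pics/rails.png

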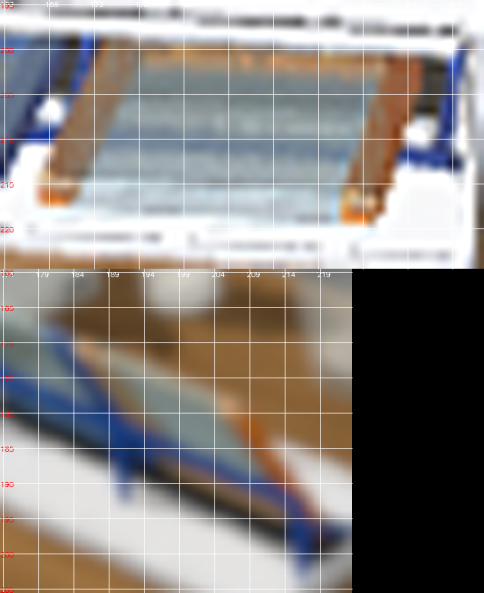

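Measured features:
- **Core:** the post caps are 115.7 mm apart (116 expected). They and the lip line agree on an origin of about (0.545, -0.2166), yaw 11.8°.
- **Rails:** in the top view the upper rail ends are at about (168.6,217) and (202.4,219).
- **Scene view:** the same ends are at about (185,170) and (206,178).

Run:
```python
from h import *
print(tri([[168.6,216],[202.4,217.8]],[[185.5,170.2],[206,178.4]]).round(4))
for z in(.11,.115,.12): print(z,plane("top",[[166.7,217.4],[204.4,219.3]],z).round(4).tolist())
for z in(.008,.013): print(z,plane("top",[[173.7,198.7],[209.6,200.6]],z).round(4).tolist())
s=get_state()
from scipy.spatial.transform import Rotation as R
print(R.from_quat(s["tcp_rot"]).as_matrix().round(3))
```

```text
[[0.4752 0.1813 0.1161 0.0018]
 [0.4731 0.084  0.1167 0.0011]]
0.11 [[0.4718, 0.1872, 0.11], [0.4695, 0.0786, 0.11]]
0.115 [[0.4717, 0.1862, 0.115], [0.4694, 0.078, 0.115]]
0.12 [[0.4716, 0.1851, 0.12], [0.4693, 0.0773, 0.12]]
0.008 [[0.5327, 0.1895, 0.008], [0.5298, 0.078, 0.008]]
0.013 [[0.5323, 0.1885, 0.013], [0.5295, 0.0774, 0.013]]
[[ 0.963 -0.001  0.268]
 [-0.268 -0.002  0.963]
 [-0.    -1.    -0.002]]
```

```bash
cat > p.py <<'E'
from h import *
from scipy.spatial.transform import Rotation as R
def tool(tilt,yaw): # plate tilt (deg, top to robot), frame yaw (deg)
    s,c=np.sin(np.radians(tilt)),np.cos(np.radians(tilt))
    M=np.array([[0,s,c],[-1,0,0],[0,-c,s]])
    return R.from_euler('z',yaw,degrees=True)*R.from_matrix(M)
def rows(p,r,n=None):
    s=get_state();r0=R.from_quat(s["tcp_rot"]);p0=s["eef_pos"];d=np.asarray(p)-p0
    w=(r0.inv()*r).as_rotvec()
    if n is None: n=int(max(1,np.ceil(np.linalg.norm(d)/.055),np.ceil(np.linalg.norm(w)/.17)))
    print("n",n,"dist",d.round(4),"rot",w.round(3))
    for i in range(n):
        a=r0*R.from_rotvec(w*i/n)
        print((w/n).round(4).tolist()+a.inv().apply(d/n).round(4).tolist())
E
python3 - <<'E'
from p import *
T=np.array([.475,.132,.1155]);r=tool(28,-1.6);y=r.apply([0,1,0])
g=T+y*.024; print("grasp",g, "y",y)
rows(g-y*.10+[0,0,.06],r)
E
```

```text
grasp [0.48626292 0.1316854  0.09430926] y [ 0.46928852 -0.01310842 -0.88294759]
n 11 dist [ 0.2584 -0.5167  0.0261] rot [ 0.416  1.299 -0.323]
[0.0378, 0.1181, -0.0293, 0.0352, -0.0023, -0.0389]
[0.0378, 0.1181, -0.0293, 0.0396, -0.0026, -0.0344]
[0.0378, 0.1181, -0.0293, 0.0435, -0.0026, -0.0294]
[0.0378, 0.1181, -0.0293, 0.0467, -0.0023, -0.024]
[0.0378, 0.1181, -0.0293, 0.0493, -0.0017, -0.0182]
[0.0378, 0.1181, -0.0293, 0.0511, -0.0008, -0.0122]
[0.0378, 0.1181, -0.0293, 0.0522, 0.0004, -0.0061]
[0.0378, 0.1181, -0.0293, 0.0525, 0.0018, 0.0]
[0.0378, 0.1181, -0.0293, 0.0521, 0.0035, 0.0061]
[0.0378, 0.1181, -0.0293, 0.0509, 0.0053, 0.012]
[0.0378, 0.1181, -0.0293, 0.049, 0.0074, 0.0177]
```

Emit:
carry_out(moves=[[0.038,0.118,-0.029,0.035,-0.01,-0.039,-1],[0.038,0.118,-0.029,0.04,-0.01,-0.034,-1],[0.038,0.118,-0.029,0.044,-0.01,-0.029,-1],[0.038,0.118,-0.029,0.047,-0.002,-0.024,-1],[0.038,0.118,-0.029,0.049,-0.002,-0.018,-1],[0.038,0.118,-0.029,0.051,-0.001,-0.012,-1],[0.038,0.118,-0.029,0.052,0,-0.006,-1],[0.038,0.118,-0.029,0.052,0.002,0,-1],[0.038,0.118,-0.029,0.052,0.0035,0.006,-1],[0.038,0.118,-0.029,0.051,0.005,0.012,-1]], squeeze=40)

```text
time: 1.35
eef_pos: [0.4161, 0.1799, 0.263]
tcp_rot: [-0.398, 0.352, -0.576, 0.621]
contact_force: [0.4, -0.1, -1.3]
opening: 0.997
```

Run:
```python
from p import *
T=np.array([.475,.132,.1155]);r=tool(28,-1.6);y=r.apply([0,1,0])
g=T+y*.024;s=get_state();print(s["time"],s["eef_pos"],s["contact_force"],s["qpos"].round(2))
rows(g-y*.07,r)
```

```text
1.35 [0.41607688 0.17992327 0.26304135] [ 0.44619375 -0.1330136  -1.28428732] [ 0.23 -0.54  2.28 -0.1   0.95  0.18]
n 3 dist [ 0.0373 -0.0473 -0.1069] rot [ 0.036  0.114 -0.034]
[0.0122, 0.038, -0.0112, 0.016, 0.0372, -0.0058]
[0.0122, 0.038, -0.0112, 0.0158, 0.0373, -0.0056]
[0.0122, 0.038, -0.0112, 0.0156, 0.0374, -0.0055]
```

Emit:
carry_out(moves=[[0.012,0.038,-0.011,0.016,0.037,-0.006,-1],[0.012,0.038,-0.011,0.016,0.037,-0.006,-1],[0.012,0.038,-0.011,0.016,0.037,-0.006,-1],[0,0,0,0,0,0,-1],[0,0,0,0,0,0,-1]])

```text
time: 1.98
eef_pos: [0.4525, 0.134, 0.1579]
tcp_rot: [0.36, -0.369, 0.613, -0.599]
contact_force: [0.4, -1.0, -0.0]
opening: 0.998
```

Run:
```python
from p import *
T=np.array([.475,.132,.1155]);r=tool(28,-1.6);y=r.apply([0,1,0])
g=T+y*.024;s=get_state();print(s["time"],s["eef_pos"],s["contact_force"],s["qpos"].round(2))
rows(g,r)
a,b=read_camera("top"),read_camera("scene")
cv2.imwrite("pics/g.png",np.vstack([up(a,140,175,90,60,6),up(b,160,130,90,60,6)])[:,:540][:, :])
V=cv2.imread("pics/g.png");cv2.imwrite("pics/g.png",cv2.resize(V,None,fx=.83,fy=.83,interpolation=cv2.INTER_AREA))
```

```text
1.975 [0.45245489 0.13399726 0.1579065 ] [ 0.4095196  -0.9586646  -0.03603106] [ 0.11 -0.39  2.4  -0.1   0.65  0.2 ]
n 2 dist [ 0.0338 -0.0023 -0.0636] rot [ 0.     0.004 -0.002]
[0.0002, 0.0019, -0.001, 0.0008, 0.036, 0.0]
[0.0002, 0.0019, -0.001, 0.0007, 0.036, 0.0]
```

View pics/g.png

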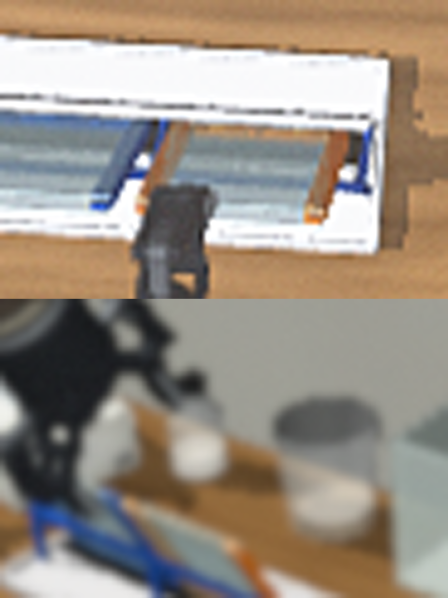

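Run:
```python
from p import *
s=get_state();print(s["eef_pos"]);r=R.from_quat(s["tcp_rot"]);print(r.as_matrix().round(3))
P=[s["eef_pos"]+r.apply(v) for v in ([0,0,0],[0,.006,.045],[0,.006,.055],[0,-.03,.057],[0,.006,-.045])]
print(np.round(P,4));print(proj("top",P).round(1),proj("scene",P).round(1))
```

```text
[0.45301714 0.13436854 0.15904826]
[[-0.023  0.471  0.882]
 [-1.    -0.011 -0.02 ]
 [-0.    -0.882  0.471]]
[[0.453  0.1344 0.159 ]
 [0.4955 0.1334 0.175 ]
 [0.5043 0.1332 0.1797]
 [0.4892 0.1335 0.2124]
 [0.4162 0.1352 0.1326]]
[[181.7 224.2]
 [181.7 208.5]
 [181.6 205.2]
 [179.1 210.2]
 [182.6 237.5]] [[189.8 166. ]
 [198.1 156.8]
 [199.7 154.5]
 [195.6 147.8]
 [182.9 177.5]]
```

Run:
```python
from p import *
s=get_state()
a,b=read_camera("top"),read_camera("scene")
cv2.imwrite("pics/top1.png",a);cv2.imwrite("pics/scene1.png",b)
r=R.from_quat(s["tcp_rot"])
V=[]
for n,im,x,y,w,h in(("top",a,140,185,100,75),("scene",b,130,110,100,75)):
  A=up(im,x,y,w,h,4)
  for v,c in(([0,0,0],(0,0,255)),([0,.019,0],(0,255,255)),([0,.006,.045],(255,0,255)),([0,.006,-.045],(255,0,255)),([0,-.054,0],(0,255,0))):
    p=proj(n,[s["eef_pos"]+r.apply(v)])[0];cv2.drawMarker(A,tuple(((p-(x,y)+.5)*4).astype(int)),c,cv2.MARKER_CROSS,10,1)
  V.append(A)
cv2.imwrite("pics/g2.png",np.hstack(V))
```

```text
(no output)
```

View pics/g2.png

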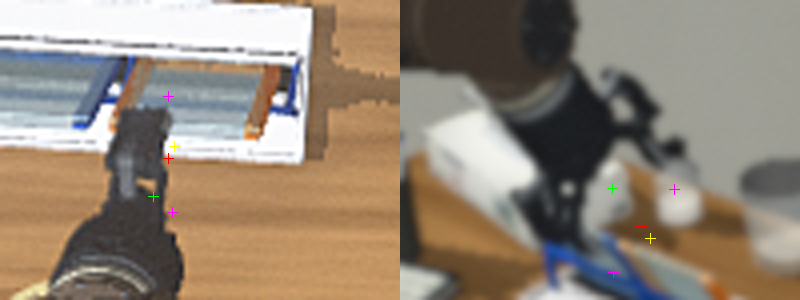

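Run:
```python
from p import *
print(tri([[177.5,212]],[[197.5,148.5]]))
print("start",proj("scene",[[.181,.65,.218],[.181,.65,.199]]),proj("top",[[.181,.65,.2]]))
# robot base: px of base at origin
print(proj("scene",[[0,0,0],[0,0,.1]]),proj("top",[[0,0,0],[0,0,.15]]))
# table corners visible in top: ~ (30,131),(20,288),(405,300),(405,140)
print(plane("top",[[30,131],[20,288],[405,300],[405,140]],0).round(3))
```

```text
[[0.48858804 0.13320513 0.21010516 0.01243461]]
start [[ 29.42567678 144.52372361]
 [ 31.04676836 149.26374685]] [[-14.36774571 319.16672177]]
[[119.2035628  300.62604555]
 [110.9548747  274.3575485 ]] [[229.56059646 376.36865392]
 [225.37553203 393.12626549]]
[[ 0.737  0.665  0.   ]
 [ 0.241  0.663  0.   ]
 [ 0.244 -0.526  0.   ]
 [ 0.736 -0.524  0.   ]]
```

Run:
```python
from p import *
s=get_state();r=R.from_quat(s["tcp_rot"]);e=s["eef_pos"]
r0=R.from_quat([0.70138792,-0.09602439,0.09556324,-0.69978709]);e0=np.array([.1809,.6496,.2164])
V=[]
for n,f,x,y,w,h,e,r in(("scene","scene0",0,80,66,66,e0,r0),("scene","scene1",140,100,66,66,e,r),("top","top1",145,195,66,66,e,r)):
  A=up(cv2.imread(f"pics/{f}.png"),x,y,w,h,4)
  L=[([0,.006,0],[0,-.2,0],(0,255,0)),([0,.006,.045],[0,-.054,.045],(255,0,255)),([0,.006,-.045],[0,-.054,-.045],(0,255,255)),([0,-.054,.045],[0,-.054,-.045],(0,0,255))]
  for u,v,c in L:
    p=((proj(n,[e+r.apply(u),e+r.apply(v)])-(x,y)+.5)*4).astype(int);cv2.line(A,tuple(map(int,p[0])),tuple(map(int,p[1])),c,1)
  V.append(A)
cv2.imwrite("pics/g3.png",np.hstack(V))
```

```text
(no output)
```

View pics/g3.png

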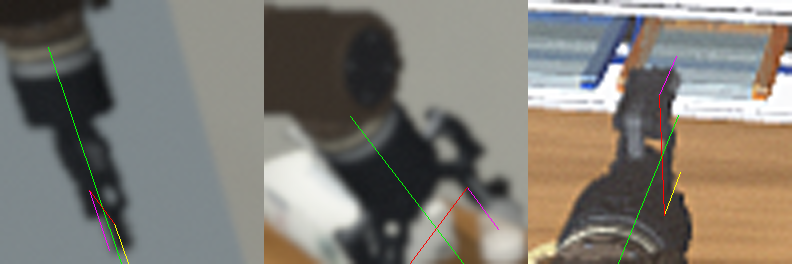

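The markers show the gripper body on its predicted axis, with the finger knuckles just further back. The fingers look up to 10 mm to +y of centre, which doesn't matter for the grasp. I'll go down along the plate with a small sideways correction and watch the force.

Emit:
carry_out(moves=[[0,0,0,0.003,0.025,0,-1],[0,0,0,0.003,0.025,0,-1],[0,0,0,0,0.015,0,-1],[0,0,0,0,0.007,0,-1],[0,0,0,0,0,0,-1]])

```text
time: 2.8
eef_pos: [0.4857, 0.1271, 0.0934]
tcp_rot: [0.36, -0.369, 0.613, -0.599]
contact_force: [0.4, 0.1, 0.9]
opening: 0.998
```

Emit:
carry_out(moves=[[0,0,0,0,0,0,0],[0,0,0,0,0,0,0.4],[0,0,0,0,0,0,0.6],[0,0,0,0,0,0,0.7],[0,0,0,0,0,0,0.75]], squeeze=20)

```text
time: 3.42
eef_pos: [0.4853, 0.1268, 0.093]
tcp_rot: [0.361, -0.369, 0.613, -0.598]
contact_force: [-1.0, 1.0, 1.1]
opening: 0.128
```

Emit:
carry_out(moves=[[0,0,0,0,0,0,0.85],[0,0,0,0,0,0,1],[0,0,0,0,0,0,1],[0,0,0,0,0,0,1]])

```text
time: 3.92
eef_pos: [0.4855, 0.1268, 0.0931]
tcp_rot: [0.36, -0.369, 0.613, -0.598]
contact_force: [-1.6, -0.6, -0.0]
opening: 0.109
```

Run:
```python
from p import *
s=get_state();print(s)
a,b=read_camera("top"),read_camera("scene")
cv2.imwrite("pics/top2.png",a);cv2.imwrite("pics/scene2.png",b)
V=[up(a,150,180,66,66,6),up(b,165,130,66,66,6)]
cv2.imwrite("pics/g4.png",np.hstack(V))
```

```text
{'time': 3.925, 'qpos': array([ 0.0788768 , -0.18539331,  2.37808699, -0.10762604,  0.46661382,
        0.18728213]), 'dq': array([ 2.31550411e-04, -9.79120641e-05,  6.62765107e-04,  1.32188124e-03,
       -2.80917090e-03,  2.03751561e-03]), 'joint_efforts': array([-5.61021036e-03, -1.79047376e+01, -2.57551432e+01, -1.25273005e-01,
       -1.22154258e+00, -5.16717404e-02]), 'eef_pos': array([0.48550046, 0.1268451 , 0.09308269]), 'tcp_rot': array([ 0.36037316, -0.369079  ,  0.61309496, -0.59835312]), 'contact_force': array([-1.61943896, -0.64594865, -0.01531625]), 'wrist_torque': array([-0.02338355,  0.40470933, -0.08423625]), 'opening': 0.10935208511153707}
```

View pics/g4.png

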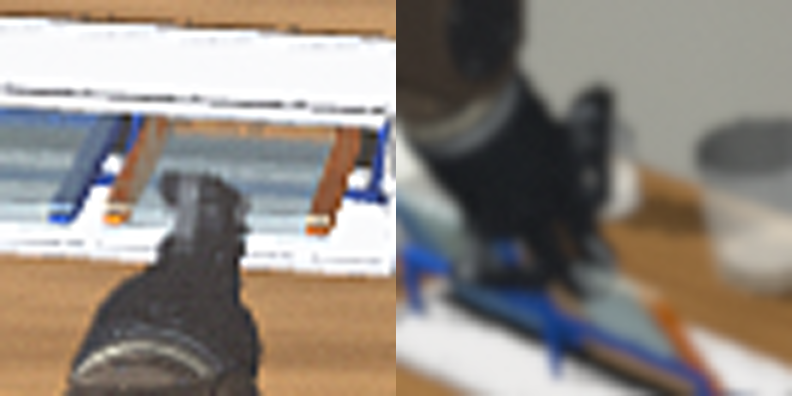

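Gripped: the opening is 9.3 mm and the finger is near the plate's middle (rail tops at crop x = 115 and 318, finger at 205). I'll firm up the grip and slide it out along its own plane.

Emit:
carry_out(moves=[[0,0,0,0,0,0,1],[0,0,0,0,-0.004,0,1],[0,0,0,0,-0.01,0,1],[0,0,0,0,-0.015,0,1],[0,0,0,0,-0.02,0,1],[0,0,0,0,-0.02,0,1],[0,0,0,0,-0.02,0,1],[0,0,0,0,0,0,1]], squeeze=45)

```text
time: 5.03
eef_pos: [0.4438, 0.1281, 0.1732]
tcp_rot: [0.36, -0.368, 0.613, -0.599]
contact_force: [-0.2, -0.1, -2.4]
opening: 0.099
```

Run:
```python
from p import *
s=get_state();print(s["time"],s["eef_pos"],s["contact_force"],s["wrist_torque"],s["opening"],s["qpos"].round(2))
a,b=read_camera("top"),read_camera("scene")
cv2.imwrite("pics/top3.png",a);cv2.imwrite("pics/scene3.png",b)
# pre-insert: plate held with TCP ~ 97 mm up; bottom clear by 60mm along plane
c=np.array([.5449,-.2166,0]);Q=R.from_euler('z',11.8,degrees=True)
r=tool(28,11.8);y=r.apply([0,1,0])
b0=c+Q.apply([-.002,0,.016])     # lower edge centre at the strip
g=b0-y*.097; print("insert tcp",g)
rows(g-y*.08+[0,0,.03],r)
```

```text
5.025 [0.44379656 0.12806689 0.17316838] [-0.2212641  -0.13858529 -2.37054438] [ 0.00755701  0.42938251 -0.02221644] 0.09947125348903249 [ 0.09 -0.45  2.4  -0.08  0.7   0.17]
insert tcp [ 0.49836588 -0.22632148  0.10164592]
n 7 dist [ 0.0184 -0.3618  0.0312] rot [ 0.003 -0.203  0.108]
[0.0004, -0.029, 0.0154, 0.0516, -0.0021, 0.0055]
[0.0004, -0.029, 0.0154, 0.0517, -0.0029, 0.004]
[0.0004, -0.029, 0.0154, 0.0518, -0.0037, 0.0025]
[0.0004, -0.029, 0.0154, 0.0517, -0.0045, 0.001]
[0.0004, -0.029, 0.0154, 0.0517, -0.0053, -0.0005]
[0.0004, -0.029, 0.0154, 0.0516, -0.0061, -0.002]
[0.0004, -0.029, 0.0154, 0.0514, -0.0069, -0.0035]
```

Emit:
carry_out(moves=[[0,-0.029,0.0155,0.05,-0.02,0.012,1],[0,-0.029,0.0155,0.052,-0.006,0.005,1],[0,-0.029,0.0155,0.052,-0.004,0.0025,1],[0,-0.029,0.0155,0.052,-0.0045,0.001,1],[0,-0.029,0.0155,0.052,-0.005,-0.0005,1],[0,-0.029,0.0155,0.052,-0.006,-0.002,1],[0,-0.029,0.0155,0.051,-0.007,-0.0035,1],[0,0,0,0,0,0,1],[0,0,0,0,0,0,1]])

```text
time: 6.25
eef_pos: [0.4583, -0.2318, 0.2225]
tcp_rot: [-0.4, 0.327, -0.54, 0.665]
contact_force: [-0.1, 0.7, -2.6]
opening: 0.096
```

Run:
```python
from p import *
s=get_state();print(s["time"],s["eef_pos"],s["contact_force"],s["qpos"].round(2))
c=np.array([.5449,-.2166,0]);Q=R.from_euler('z',11.8,degrees=True)
r=tool(28,11.8);y=r.apply([0,1,0]);g=c+Q.apply([-.002,0,.016])-y*.097
rows(g-y*.05,r)
a,b=read_camera("top"),read_camera("scene")
cv2.imwrite("pics/top4.png",a);cv2.imwrite("pics/scene4.png",b)
x,y,w,h=265,165,90,70
A=up(a,x,y,w,h,6)
for i in range(0,w,10): cv2.putText(A,str(x+i),(i*6,10),0,.4,(255,255,255))
for i in range(0,h,10): cv2.putText(A,str(y+i),(0,i*6+5),0,.4,(255,255,255))
rr=R.from_quat(s["tcp_rot"])
for yy in(-.055,.055):
  for t in(-.023,.097):
    p=proj("top",[s["eef_pos"]+rr.apply([yy,t,0])])[0];cv2.drawMarker(A,tuple(((p-(x,y)+.5)*6).astype(int)),(255,0,255),cv2.MARKER_CROSS,10,1)
B=up(b,230,120,66,70,6)[:, :260]
cv2.imwrite("pics/g5.png",np.hstack([A,B]))
```

```text
6.25 [ 0.45830594 -0.23178053  0.22245699] [-0.06096988  0.72507939 -2.55846928] [-0.89 -0.27  2.19  0.5   1.05 -1.31]
n 2 dist [ 0.0171  0.0007 -0.0767] rot [ 0.004 -0.003 -0.002]
[0.0021, -0.0014, -0.0012, 0.0015, 0.0378, -0.0104]
[0.0021, -0.0014, -0.0012, 0.0015, 0.0378, -0.0105]
```

View pics/g5.png

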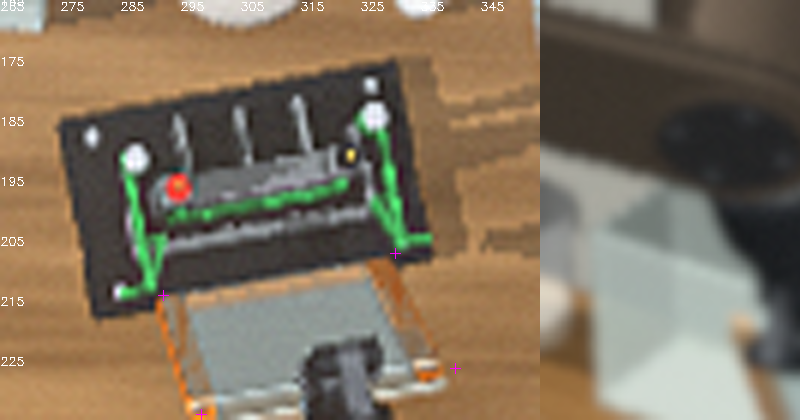

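The picture shows the plate clear of the core. Its bottom corners are at crop (160,293) and (393,258) and its top corners at about (188,410) and (447,375). It seems turned about 2° clockwise against the tool prediction, so I'll fit the rail edges to quantify that.

```bash
cat > fit.py <<'E'
from p import *
from scipy.optimize import least_squares
def rails(im,x,y,w,h,K=8,s=110):
    b=up(im,x,y,w,h,K);hs=cv2.cvtColor(b,cv2.COLOR_BGR2HSV);bb=b.astype(int)
    return ((hs[...,0]<17)&(hs[...,1]>s)&(bb[...,2]>110)).astype(np.uint8),b
E
python3 - <<'E'
from fit import *
a=cv2.imread("pics/top4.png");x,y,w,h=265,165,90,70
m,b=rails(a,x,y,w,h,6,150)
V=b.copy();V[m>0]=(255,0,255)
# saturation profile across rails on some rows
hs=cv2.cvtColor(a,cv2.COLOR_BGR2HSV)
for v in(216,219,222,225,228): 
  print(v,"R-B L",(a[v,286:304,2].astype(int)-a[v,286:304,0]).tolist(),"R",(a[v,322:342,2].astype(int)-a[v,322:342,0]).tolist())
cv2.imwrite("pics/m.png",V[250:420,130:480])
E
```

```text
216 R-B L [10, 2, 4, 10, 7, 180, 73, 33, 69, 86, 29, 47, 34, 27, 14, 8, 6, 3] R [-8, -9, -5, -3, -6, -12, 7, 74, 66, 94, 85, 96, 98, 83, 85, 84, 87, 83, 81, 83]
219 R-B L [89, 86, 87, 90, 77, 92, 195, 23, 64, 98, 45, -11, -10, -7, -4, -6, -2, -6] R [-7, -6, -5, -8, -7, -9, -8, -6, 29, 81, 77, 70, 70, 103, 80, 79, 85, 79, 84, 81]
222 R-B L [88, 82, 82, 83, 84, 78, 93, 157, 55, 96, 37, 48, -13, -8, -3, -10, -4, -6] R [-2, -4, -4, 5, 6, 3, -3, -6, -6, 6, 34, 51, 48, 45, 78, 101, 80, 80, 81, 80]
225 R-B L [88, 84, 83, 81, 83, 80, 81, 92, 155, 35, 36, 67, 49, -18, -9, -8, -4, -5] R [-10, -13, -12, -6, 3, 5, 0, -7, -6, -5, -10, 13, 55, 40, 34, 58, 87, 80, 77, 79]
228 R-B L [89, 88, 88, 90, 83, 84, 82, 81, 118, 129, 32, 40, 47, 48, -14, -7, -6, -8] R [-7, -12, -10, -8, 8, 6, 16, 23, 24, 24, 23, 18, 34, 118, 76, 38, 20, 50, 83, 81]
```

View pics/m.png

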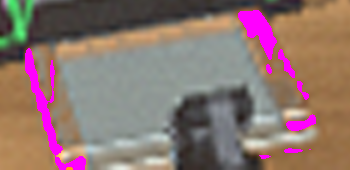

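From the edges, the left outer face is about 1.5 px left of the prediction and the right edge agrees. The plate is therefore held about 4–4.5 mm to +y of the TCP with no real roll, and the grasp record gives the same. I'll correct for that and go to 40 mm above seating.

```bash
cat > tgt.py <<'E'
from p import *
c=np.array([.5449,-.2166,0]);Q=R.from_euler('z',11.8,degrees=True)
H=.0955
def tcp(x0,z0,tilt=28,dy=.0045):
    r=tool(tilt,11.8);return c+Q.apply([x0,0,z0])+r.apply([dy,-H,0]),r
def where():
    s=get_state();r=R.from_quat(s["tcp_rot"])
    b=Q.inv().apply(s["eef_pos"]+r.apply([-.0045,H,0])-c)*1000
    F=Q.inv().apply(s["contact_force"])
    y=Q.inv().apply(r.apply([0,1,0]));x=Q.inv().apply(r.apply([1,0,0]))
    print("t",s["time"],"edge(core mm)",b.round(2),"tilt",np.degrees(np.arctan2(y[0],-y[2])).round(2),"xaxis",x.round(4),"F",F.round(1),"open",round(s["opening"],3))
E
python3 - <<'E'
from tgt import *
where();p,r=tcp(-.0015,.016);rows(p-r.apply([0,.04,0]),r)
E
```

```text
t 6.35 edge(core mm) [-42.8    8.47 138.62] tilt 27.82 xaxis [ 4.0e-04 -1.0e+00 -2.3e-03] F [-0.1  0.  -2.5] open 0.1
n 2 dist [ 0.0235 -0.0035 -0.0874] rot [ 0.003 -0.001 -0.002]
[0.0016, -0.0004, -0.0011, 0.0042, 0.0438, -0.0106]
[0.0016, -0.0004, -0.0011, 0.0042, 0.0438, -0.0106]
```

Emit:
carry_out(moves=[[0.003,-0.001,-0.002,0.008,0,-0.021,1],[0,0,0,0,0.03,0,1],[0,0,0,0,0.03,0,1],[0,0,0,0,0.028,0,1],[0,0,0,0,0,0,1],[0,0,0,0,0,0,1]])

```text
time: 7.1
eef_pos: [0.4832, -0.235, 0.1377]
tcp_rot: [-0.4, 0.323, -0.541, 0.665]
contact_force: [0.7, 0.4, -2.6]
opening: 0.099
```

Run:
```python
from tgt import *
where();p,r=tcp(-.0015,.016);rows(p-r.apply([0,.02,0]),r)
a=read_camera("top");cv2.imwrite("pics/top5.png",a)
x,y,w,h=270,180,70,55;A=up(a,x,y,w,h,10)
for z in(.0265,):
  for yy in(-.0575,.0575):
    p=proj("top",[c+Q.apply([-.013,yy,z])])[0];cv2.drawMarker(A,tuple(((p-(x,y)+.5)*10).astype(int)),(255,0,255),cv2.MARKER_CROSS,12,1)
cv2.imwrite("pics/g6.png",A)
```

```text
t 7.1 edge(core mm) [-19.15  -1.13  53.41] tilt 28.09 xaxis [ 2.0e-04 -1.0e+00  2.7e-03] F [ 0.8  0.2 -2.6] open 0.099
n 1 dist [ 0.008   0.0026 -0.0197] rot [-0.002  0.001  0.002]
[-0.0016, 0.0015, 0.0022, -0.001, 0.0213, -0.0019]
```

View pics/g6.png

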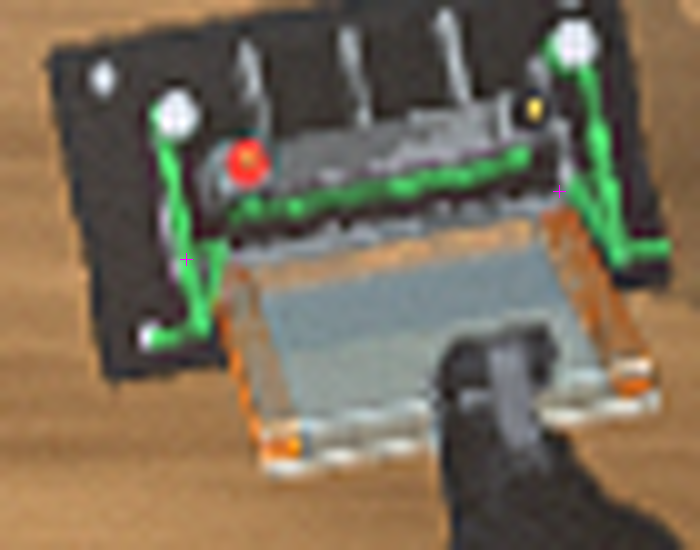

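The twelve views are used up, so from here I rely on numbers. The last picture shows the plate between the hooks, about 1 mm too far to -y, which agrees with the computed edge y of -1.1 mm. I'll correct that and descend, feeling for contact.

Emit:
carry_out(moves=[[-0.0016,0.0015,0.0022,-0.0012,0.008,-0.002,1],[0,0,0,0,0.008,0,1],[0,0,0,0,0.006,0,1],[0,0,0,0,0,0,1],[0,0,0,0,0,0,1]])

```text
time: 7.78
eef_pos: [0.4912, -0.2327, 0.1164]
tcp_rot: [-0.399, 0.326, -0.541, 0.665]
contact_force: [-0.3, -0.6, -2.1]
opening: 0.101
```

Run:
```python
from tgt import *
where();p,r=tcp(-.0015,.026);rows(p,r)
```

```text
t 7.775 edge(core mm) [-11.11  -0.24  32.06] tilt 27.97 xaxis [-0.0014 -1.     -0.0011] F [-0.4 -0.5 -2.1] open 0.101
n 1 dist [ 0.0093  0.0022 -0.0061] rot [ 0.001 -0.002 -0.   ]
[0.0006, -0.0017, -0.0003, -0.0003, 0.0099, 0.0056]
```

Emit:
carry_out(moves=[[0,-0.0015,0,0,0,0.001,1],[0,0,0,0,0.003,0,1],[0,0,0,0,0.002,0,1],[0,0,0,0,0,0,1]])

```text
time: 8.28
eef_pos: [0.4942, -0.2318, 0.1122]
tcp_rot: [-0.4, 0.325, -0.54, 0.665]
contact_force: [-0.1, -0.2, -3.0]
opening: 0.099
```

```bash
python3 -c "
from tgt import *
where();print(get_state()['wrist_torque'])"
```

```text
t 8.275 edge(core mm) [-8.01  0.09 27.8 ] tilt 27.95 xaxis [ 1.e-04 -1.e+00 -9.e-04] F [-0.1 -0.1 -3. ] open 0.099
[-0.15404055  0.51071727 -0.01877833]
```

Emit:
carry_out(moves=[[0,0,0,0,0.002,0,1],[0,0,0,0,0,0,1]])

```text
time: 8.52
eef_pos: [0.4951, -0.2317, 0.1105]
tcp_rot: [-0.4, 0.325, -0.54, 0.665]
contact_force: [-0.0, 0.3, -1.7]
opening: 0.1
```

Emit:
carry_out(moves=[[0,0,0,0,0.0015,0,1],[0,0,0,0,0,0,1]])

```text
time: 8.78
eef_pos: [0.4958, -0.2316, 0.1092]
tcp_rot: [-0.4, 0.325, -0.54, 0.665]
contact_force: [-0.6, -0.7, -2.6]
opening: 0.096
```

Emit:
carry_out(moves=[[0,0,0,0,0.0015,0,1],[0,0,0,0,0,0,1]])

```text
time: 9.02
eef_pos: [0.4967, -0.2315, 0.1081]
tcp_rot: [-0.4, 0.325, -0.541, 0.665]
contact_force: [-0.1, 1.0, -2.4]
opening: 0.098
```

```bash
python3 -c "
from tgt import *
where();print(get_state()['wrist_torque'])"
```

```text
t 9.025 edge(core mm) [-5.46 -0.2  23.76] tilt 27.98 xaxis [-2.e-04 -1.e+00 -4.e-04] F [ 0.1  1.  -2.4] open 0.098
[-0.09050882  0.40748816  0.01403507]
```

Emit:
carry_out(moves=[[0,0,0,0,0.0015,0,1],[0,0,0,0,0,0,1]])

```text
time: 9.28
eef_pos: [0.4975, -0.2314, 0.1069]
tcp_rot: [-0.4, 0.325, -0.541, 0.665]
contact_force: [0.1, -0.2, -2.0]
opening: 0.104
```

Emit:
carry_out(moves=[[0,0,0,0,0.0015,0,1],[0,0,0,0,0,0,1]])

```text
time: 9.52
eef_pos: [0.4981, -0.2312, 0.1054]
tcp_rot: [-0.4, 0.325, -0.541, 0.665]
contact_force: [1.2, 0.3, -2.4]
opening: 0.104
```

Emit:
carry_out(moves=[[0,0,0,0,0.0015,0,1],[0,0,0,0,0,0,1]])

```text
time: 9.78
eef_pos: [0.4987, -0.231, 0.104]
tcp_rot: [-0.4, 0.325, -0.541, 0.665]
contact_force: [2.2, 0.2, -2.2]
opening: 0.103
```

```bash
python3 -c "
from tgt import *
where();print(get_state()['wrist_torque'])"
```

```text
t 9.775 edge(core mm) [-3.37 -0.14 19.68] tilt 27.98 xaxis [-2.e-04 -1.e+00 -5.e-04] F [ 2.2 -0.2 -2.2] open 0.103
[-0.05196897  0.15674518  0.00403839]
```

Emit:
carry_out(moves=[[0,0,0,0,0,0.0008,1],[0,0,0,0,0,0,1]])

```text
time: 10.02
eef_pos: [0.4992, -0.2308, 0.1043]
tcp_rot: [-0.4, 0.325, -0.54, 0.665]
contact_force: [-0.2, -0.0, -2.5]
opening: 0.094
```

Emit:
carry_out(moves=[[0,0,0,0,0.0015,0,1],[0,0,0,0,0,0,1]])

```text
time: 10.28
eef_pos: [0.4998, -0.2306, 0.1028]
tcp_rot: [-0.4, 0.325, -0.54, 0.665]
contact_force: [-0.5, 0.1, -2.0]
opening: 0.098
```

Emit:
carry_out(moves=[[0,0,0,0,0.001,0,1],[0,0,0,0,0,0,1]])

```text
time: 10.52
eef_pos: [0.5004, -0.2305, 0.102]
tcp_rot: [-0.4, 0.325, -0.54, 0.665]
contact_force: [-0.1, -0.8, -1.9]
opening: 0.102
```

```bash
python3 -c "
from tgt import *
where();print(get_state()['wrist_torque'])"
```

```text
t 10.525 edge(core mm) [-1.7   0.02 17.68] tilt 27.95 xaxis [ 2.e-04 -1.e+00 -7.e-04] F [-0.2 -0.7 -1.9] open 0.102
[-0.12296179  0.48554691 -0.00226794]
```

Emit:
carry_out(moves=[[0,0,0,0,0.001,0.0002,1],[0,0,0,0,0,0,1]])

```text
time: 10.78
eef_pos: [0.5011, -0.2305, 0.1014]
tcp_rot: [-0.4, 0.325, -0.54, 0.665]
contact_force: [-0.6, -0.5, -2.7]
opening: 0.102
```

Emit:
carry_out(moves=[[0,0,0,0,0.001,0,1],[0,0,0,0,0,0,1]])

```text
time: 11.02
eef_pos: [0.5016, -0.2305, 0.1007]
tcp_rot: [-0.4, 0.325, -0.54, 0.665]
contact_force: [-0.4, -0.3, -1.8]
opening: 0.097
```

Emit:
carry_out(moves=[[0,0,0,0,0.001,0,1],[0,0,0,0,0,0,1]])

```text
time: 11.28
eef_pos: [0.5021, -0.2305, 0.0999]
tcp_rot: [-0.4, 0.325, -0.541, 0.665]
contact_force: [-1.4, 0.2, -0.9]
opening: 0.101
```

```bash
python3 -c "
from tgt import *
where();print(get_state()['wrist_torque'])"
```

```text
t 11.275 edge(core mm) [ 0.08 -0.35 15.54] tilt 27.98 xaxis [-1.e-04 -1.e+00 -1.e-04] F [-1.3  0.5 -0.9] open 0.101
[-7.55022851e-02  5.23760847e-01  2.55477059e-04]
```

Emit:
carry_out(moves=[[0,0,0,0,0.0004,-0.0008,1],[0,0,0,0,0,0,1]])

```text
time: 11.52
eef_pos: [0.5017, -0.2306, 0.0993]
tcp_rot: [-0.4, 0.325, -0.541, 0.665]
contact_force: [-0.5, -0.7, -0.3]
opening: 0.098
```

Emit:
carry_out(moves=[[0,0,0,0,0.0008,-0.0002,1],[0,0,0,0,0,0,1]])

```text
time: 11.78
eef_pos: [0.5019, -0.2307, 0.0986]
tcp_rot: [-0.4, 0.325, -0.541, 0.665]
contact_force: [-1.7, -0.5, 2.1]
opening: 0.097
```

```bash
python3 -c "
from tgt import *
where();print(get_state()['wrist_torque'])"
```

```text
t 11.775 edge(core mm) [-0.12 -0.49 14.25] tilt 27.99 xaxis [-2.e-04 -1.e+00  1.e-04] F [-1.8 -0.1  2.1] open 0.097
[0.02410354 0.35922092 0.01307692]
```

The strip is felt: the vertical force went from -2.4 N (hanging weight) to +2.1 N, so there is about 4.5 N on it. Lip contact shows that my core x reads about 1.5 mm too small. I'll compute the tipping path with the lower front corner kept at its pressed height and the face just clear of the lip.

```bash
cat > tip.py <<'E'
from tgt import *
def edge(th,zc=11.9,delta=1.5,clear=.7):
    t=np.radians(th);z0=zc+5*np.sin(t)
    return (-16+8/np.cos(t)+(23.5-z0)*np.tan(t)+delta+clear),z0
def path(ths,**k):
    where();s=get_state();P,r=s["eef_pos"],R.from_quat(s["tcp_rot"])
    for th in ths:
        x,z=edge(th,**k);p,q=tcp(x/1e3,z/1e3,th)
        w=(r.inv()*q).as_rotvec();d=r.inv().apply(p-P)
        print(th,"edge",round(x,2),round(z,2),w.round(4).tolist(),d.round(5).tolist());P,r=p,q
E
python3 -c "
from tip import *
path([28,26,24,22,20,18,16,14,12,10,8,6,4,2,0])"
```

```text
t 11.775 edge(core mm) [-0.12 -0.49 14.25] tilt 27.99 xaxis [-2.e-04 -1.e+00  1.e-04] F [-1.8 -0.1  2.1] open 0.097
28 edge 0.18 14.25 [0.0001, -0.0001, 0.0002] [-0.00047, 0.00015, 0.00025]
26 edge -0.31 14.09 [-0.0349, 0.0, 0.0] [-0.0, -3e-05, 0.00283]
24 edge -0.78 13.93 [-0.0349, -0.0, 0.0] [0.0, -1e-05, 0.00284]
22 edge -1.24 13.77 [-0.0349, 0.0, -0.0] [0.0, 2e-05, 0.00285]
20 edge -1.69 13.61 [-0.0349, 0.0, -0.0] [-0.0, 4e-05, 0.00286]
18 edge -2.12 13.45 [-0.0349, -0.0, 0.0] [0.0, 6e-05, 0.00287]
16 edge -2.55 13.28 [-0.0349, 0.0, -0.0] [-0.0, 9e-05, 0.00288]
14 edge -2.96 13.11 [-0.0349, -0.0, 0.0] [0.0, 0.00011, 0.00288]
12 edge -3.38 12.94 [-0.0349, -0.0, 0.0] [-0.0, 0.00012, 0.00289]
10 edge -3.78 12.77 [-0.0349, 0.0, -0.0] [-0.0, 0.00014, 0.0029]
8 edge -4.19 12.6 [-0.0349, -0.0, 0.0] [0.0, 0.00016, 0.0029]
6 edge -4.59 12.42 [-0.0349, 0.0, -0.0] [-0.0, 0.00017, 0.00291]
4 edge -4.99 12.25 [-0.0349, 0.0, 0.0] [0.0, 0.00019, 0.00291]
2 edge -5.4 12.07 [-0.0349, 0.0, 0.0] [-0.0, 0.0002, 0.00292]
0 edge -5.8 11.9 [-0.0349, 0.0, 0.0] [0.0, 0.00022, 0.00292]
```

Emit:
carry_out(moves=[[-0.035,0,0,-0.0004,0,0.0029,1],[-0.035,0,0,0,0,0.00285,1],[0,0,0,0,0,0,1]])

```text
time: 12.15
eef_pos: [0.5073, -0.2292, 0.1013]
tcp_rot: [-0.423, 0.343, -0.529, 0.651]
contact_force: [-0.3, -0.5, 0.3]
opening: 0.097
```

```bash
python3 -c "
from tip import *
path([24,22,20,18])"
```

```text
t 12.15 edge(core mm) [-0.53 -0.19 14.04] tilt 24.01 xaxis [ 7.e-04 -1.e+00  1.e-03] F [-0.4 -0.4  0.3] open 0.097
24 edge -0.78 13.93 [-0.0002, 0.0011, 0.0006] [-0.00013, -0.0, -0.00027]
22 edge -1.24 13.77 [-0.0349, 0.0, -0.0] [0.0, 2e-05, 0.00285]
20 edge -1.69 13.61 [-0.0349, 0.0, -0.0] [-0.0, 4e-05, 0.00286]
18 edge -2.12 13.45 [-0.0349, -0.0, 0.0] [0.0, 6e-05, 0.00287]
```

Emit:
carry_out(moves=[[-0.035,0,0,0,0.0003,0.0026,1],[-0.035,0,0,0,0.0002,0.0028,1],[-0.035,0,0,0,0.0001,0.0028,1],[0,0,0,0,0,0,1]])

```text
time: 12.65
eef_pos: [0.5147, -0.2277, 0.1036]
tcp_rot: [-0.456, 0.37, -0.51, 0.628]
contact_force: [-1.3, -1.3, 2.6]
opening: 0.099
```

```bash
python3 -c "
from tip import *
path([18,16,14,12])"
```

```text
t 12.65 edge(core mm) [-2.33 -0.19 12.76] tilt 18.01 xaxis [ 4.e-04 -1.e+00  5.e-04] F [-1.5 -1.   2.6] open 0.099
18 edge -2.12 13.45 [-0.0001, 0.0006, 0.0003] [-0.00015, -0.00058, 0.00042]
16 edge -2.55 13.28 [-0.0349, 0.0, -0.0] [-0.0, 9e-05, 0.00288]
14 edge -2.96 13.11 [-0.0349, -0.0, 0.0] [0.0, 0.00011, 0.00288]
12 edge -3.38 12.94 [-0.0349, -0.0, 0.0] [-0.0, 0.00012, 0.00289]
```

Emit:
carry_out(moves=[[-0.035,0,0,0,0,0.003,1],[-0.035,0,0,0,0,0.0029,1],[-0.035,0,0,0,0,0.0029,1],[0,0,0,0,0,0,1]])

```text
time: 13.15
eef_pos: [0.5229, -0.2258, 0.1056]
tcp_rot: [-0.488, 0.397, -0.49, 0.603]
contact_force: [1.1, -2.1, 0.2]
opening: 0.102
```

```bash
python3 -c "
from tip import *
path([12,10,8,6],zc=11.3)"
```

```text
t 13.15 edge(core mm) [-3.47  0.04 12.17] tilt 12.02 xaxis [ 1.e-04 -1.e+00 -0.e+00] F [ 0.6 -2.2  0.2] open 0.102
12 edge -3.25 12.34 [-0.0003, 0.0, -0.0001] [3e-05, -0.00012, 0.00029]
10 edge -3.68 12.17 [-0.0349, 0.0, -0.0] [-0.0, 0.00014, 0.00288]
8 edge -4.1 12.0 [-0.0349, -0.0, 0.0] [0.0, 0.00015, 0.00288]
6 edge -4.53 11.82 [-0.0349, 0.0, -0.0] [-0.0, 0.00017, 0.00289]
```

Emit:
carry_out(moves=[[-0.035,0,0,0.0005,0.0004,0.0029,1],[-0.035,0,0,0,0.0003,0.0029,1],[0,0,0,0,0,0,1]])

```text
time: 13.52
eef_pos: [0.5281, -0.2248, 0.106]
tcp_rot: [-0.509, 0.414, -0.475, 0.586]
contact_force: [-1.8, -0.7, 1.8]
opening: 0.095
```

```bash
python3 -c "
from tip import *
path([8,6,4,2,0],zc=11.0)"
```

```text
t 13.525 edge(core mm) [-4.91  0.   11.4 ] tilt 7.93 xaxis [ 7.e-04 -1.e+00 -1.e-03] F [-2.  -0.4  1.8] open 0.095
8 edge -4.06 11.7 [0.0012, 0.0005, -0.0011] [-0.0001, -0.00018, 0.00076]
6 edge -4.5 11.52 [-0.0349, 0.0, -0.0] [-0.0, 0.00017, 0.00288]
4 edge -4.93 11.35 [-0.0349, 0.0, 0.0] [0.0, 0.00019, 0.00288]
2 edge -5.36 11.17 [-0.0349, 0.0, 0.0] [0.0, 0.0002, 0.00289]
0 edge -5.8 11.0 [-0.0349, 0.0, 0.0] [-0.0, 0.00022, 0.00289]
```

Emit:
carry_out(moves=[[-0.035,0,0,0,0.0001,0.0032,1],[-0.035,0,0,0,0.0001,0.003,1],[0,0,0,0,0,0,1]])

```text
time: 13.9
eef_pos: [0.5341, -0.2235, 0.1062]
tcp_rot: [-0.53, 0.431, -0.46, 0.567]
contact_force: [-2.1, -2.5, 0.8]
opening: 0.099
```

```bash
python3 -c "
from tip import *
path([4,2,0,-1],zc=10.8)"
```

```text
t 13.9 edge(core mm) [-5.61  0.04 10.92] tilt 3.83 xaxis [ 8.0e-04 -1.0e+00 -1.1e-03] F [-2.6 -2.   0.8] open 0.099
4 edge -4.92 11.15 [0.0029, 0.0007, -0.0012] [-7e-05, -0.00019, 0.00043]
2 edge -5.36 10.97 [-0.0349, 0.0, 0.0] [0.0, 0.0002, 0.00288]
0 edge -5.8 10.8 [-0.0349, 0.0, 0.0] [-0.0, 0.00022, 0.00288]
-1 edge -6.02 10.71 [-0.0175, -0.0, 0.0] [0.0, 0.0001, 0.00144]
```

Emit:
carry_out(moves=[[-0.03,0,0,0,0.0004,0.003,1],[-0.025,0,0,0,0.0003,0.0025,1],[0,0,0,0,0,0,1]])

```text
time: 14.28
eef_pos: [0.5389, -0.2226, 0.1063]
tcp_rot: [-0.546, 0.444, -0.447, 0.552]
contact_force: [-7.0, -0.5, 4.1]
opening: 0.095
```

```bash
python3 -c "
from tip import *
path([0,-1],zc=10.8);print(get_state()['wrist_torque'])"
```

```text
t 14.275 edge(core mm) [-6.24  0.   10.84] tilt 0.53 xaxis [ 0.0011 -1.     -0.0014] F [-7.   0.9  4.1] open 0.095
0 edge -5.8 10.8 [-0.0093, 0.0011, -0.0014] [-0.00013, 4e-05, 0.00132]
-1 edge -6.02 10.71 [-0.0175, -0.0, 0.0] [0.0, 0.0001, 0.00144]
[-0.25671679  1.16310227 -0.10811951]
```

Emit:
carry_out(moves=[[-0.01,0,0,0,0.0001,0.0012,1],[0,0,0,0,0,0,1]])

```text
time: 14.52
eef_pos: [0.5396, -0.2224, 0.1063]
tcp_rot: [-0.549, 0.446, -0.445, 0.549]
contact_force: [-7.8, -2.1, 5.6]
opening: 0.099
```

Emit:
carry_out(moves=[[-0.008,0,0,0,0,0.001,1],[0,0,0,0,0,0,1]])

```text
time: 14.78
eef_pos: [0.5396, -0.2224, 0.1063]
tcp_rot: [0.552, -0.449, 0.442, -0.546]
contact_force: [-11.6, -1.6, 5.4]
opening: 0.1
```

Run:
```python
from tip import *
where();print(get_state()['wrist_torque'])
a=read_camera("top");cv2.imwrite("pics/top6.png",a)
b=up(a,268,167,80,60).astype(int)
m=((b[...,1]-b[...,2]>40)&(b[...,1]-b[...,0]>30)).astype(np.uint8)
N,l,st,cc=cv2.connectedComponentsWithStats(m)
for i in range(1,N):
  if st[i,4]>150: print("green",st[i],back([cc[i]],268,167).round(1))
# catch tips (expected closed z .094) vs initial
a0=cv2.imread("pics/top0.png");b0=up(a0,268,167,80,60).astype(int);m0=((b0[...,1]-b0[...,2]>40)&(b0[...,1]-b0[...,0]>30))
for nm,M in(("before",m0),("now",m>0)):
  for sl,nn in((slice(100,215),"L"),(slice(440,570),"R")):
    ys,xs=np.nonzero(M[:,sl]);xs=xs+sl.start;print(nm,nn,len(xs),[ (v,int(xs[abs(ys-v)<3].min()),int(xs[abs(ys-v)<3].max())) for v in range(150,390,20) if (abs(ys-v)<3).any()])
```

```text
t 14.775 edge(core mm) [-7.53  0.11 10.8 ] tilt -0.67 xaxis [ 0.001  -1.     -0.0021] F [-11.7   0.8   5.4] open 0.1
[-0.36437932  1.67294542 -0.10450842]
green [136 187  21  54 532] [[285.7 193.6]]
before L 4113 [(190, 136, 142), (210, 138, 144), (230, 142, 158), (250, 147, 160), (270, 150, 214), (290, 153, 168), (310, 157, 199), (330, 160, 192), (350, 167, 187), (370, 136, 184)]
before R 4335 [(150, 450, 464), (170, 477, 494), (190, 486, 495), (210, 485, 504), (230, 440, 504), (250, 470, 511), (270, 475, 512), (290, 488, 517), (310, 501, 548)]
now L 532 [(190, 136, 142), (210, 137, 145), (230, 142, 154)]
now R 0 []
```

Emit:
carry_out(moves=[[0,0,0,0,0,0.0012,1],[0,0,0,0,0,0,1]])

```text
time: 15.08
eef_pos: [0.5396, -0.2224, 0.1062]
tcp_rot: [0.552, -0.45, 0.442, -0.546]
contact_force: [-14.2, -4.0, 8.3]
opening: 0.101
```

Emit:
carry_out(moves=[[0,0,0,0,0,0.001,1],[0,0,0,0,0,0,1]])

```text
time: 15.32
eef_pos: [0.5396, -0.2224, 0.1063]
tcp_rot: [0.553, -0.45, 0.441, -0.545]
contact_force: [-17.4, -4.4, 9.5]
opening: 0.097
```

Run:
```python
from tip import *
where();s=get_state();print(s['wrist_torque'], "tcp core",Q.inv().apply(s["eef_pos"]-c).round(4))
a0=cv2.imread("pics/scene0.png");b=read_camera("scene");cv2.imwrite("pics/scene7.png",b)
for nm,I in(("before",a0),("now",b)):
  B=up(I,255,180,80,60).astype(int);m=((B[...,1]-B[...,2]>35)&(B[...,1]-B[...,0]>20)).astype(np.uint8)
  N,l,st,cc=cv2.connectedComponentsWithStats(m)
  print(nm,[(st[i].tolist()) for i in range(1,N) if st[i,4]>150])
```

```text
t 15.325 edge(core mm) [-8.05  0.24 10.81] tilt -0.99 xaxis [ 0.0015 -1.     -0.0032] F [-18.   -0.7   9.5] open 0.097
[-0.54985994  2.69666399 -0.11106583] tcp core [-0.0064 -0.0046  0.1063]
before [[103, 106, 91, 98, 3110], [203, 169, 273, 148, 11566]]
now [[102, 146, 68, 59, 1985], [419, 167, 57, 119, 2794]]
```

The force rises with no motion, so the gasket is flush at the panel. In the scene view the outer green edges of the catches are back at their closed columns (102 against 103, and 476 in both pictures), so both have snapped. I'll ease off the push and see whether the hooks hold the plate.

Emit:
carry_out(moves=[[0.006,0,0,0,0,-0.002,1],[0.006,0,0,0,-0.0003,-0.001,1],[0,0,0,0,0,0,1]])

```text
time: 15.75
eef_pos: [0.5394, -0.2224, 0.1063]
tcp_rot: [-0.548, 0.446, -0.446, 0.55]
contact_force: [-6.9, -2.7, 3.8]
opening: 0.1
```

Run:
```python
from tip import *
where();s=get_state();print(s['wrist_torque'], "tcp core",Q.inv().apply(s["eef_pos"]-c).round(4))
```

```text
t 15.75 edge(core mm) [-6.38  0.08 10.8 ] tilt 0.15 xaxis [ 6.0e-04 -1.0e+00 -1.7e-03] F [-7.3 -1.2  3.8] open 0.1
[-0.38273887  1.3032933  -0.05621508] tcp core [-0.0066 -0.0046  0.1063]
```

Emit:
carry_out(moves=[[0,0,0,0,0,-0.0015,1],[0,0,0,0,0,0,1]])

```text
time: 16.0
eef_pos: [0.5387, -0.2226, 0.1063]
tcp_rot: [-0.547, 0.445, -0.447, 0.55]
contact_force: [-6.2, -2.3, 2.5]
opening: 0.099
```

Emit:
carry_out(moves=[[0,0,0,0,0,-0.0015,1],[0,0,0,0,0,0,1]])

```text
time: 16.25
eef_pos: [0.538, -0.2227, 0.1063]
tcp_rot: [-0.547, 0.445, -0.447, 0.551]
contact_force: [-3.6, -1.9, 1.3]
opening: 0.1
```

Run:
```python
from tip import *
where();s=get_state();print(s['wrist_torque'], "tcp core",Q.inv().apply(s["eef_pos"]-c).round(4))
```

```text
t 16.25 edge(core mm) [-7.32 -0.02 10.83] tilt 0.39 xaxis [-1.e-04 -1.e+00 -9.e-04] F [-3.9 -1.1  1.3] open 0.1
[-0.1456266   0.49009433 -0.10201754] tcp core [-0.008  -0.0046  0.1063]
```

Emit:
carry_out(moves=[[0,0,0,0,0,-0.0015,1],[0,0,0,0,0,0,1]])

```text
time: 16.5
eef_pos: [0.5376, -0.2229, 0.1063]
tcp_rot: [-0.546, 0.444, -0.448, 0.551]
contact_force: [0.9, 0.8, -1.6]
opening: 0.098
```

Emit:
carry_out(moves=[[0,0,0,0,0,-0.0015,1],[0,0,0,0,0,0,1]])

```text
time: 16.75
eef_pos: [0.5368, -0.2231, 0.1064]
tcp_rot: [-0.546, 0.444, -0.449, 0.552]
contact_force: [6.0, 0.9, -5.0]
opening: 0.097
```

Run:
```python
from tip import *
where();s=get_state();print(s['wrist_torque'], "tcp core",Q.inv().apply(s["eef_pos"]-c).round(4))
```

```text
t 16.75 edge(core mm) [-8.23 -0.16 10.89] tilt 0.64 xaxis [-7.e-04 -1.e+00  1.e-04] F [ 6.  -0.4 -5. ] open 0.097
[ 0.37888627 -1.38977589 -0.00508115] tcp core [-0.0093 -0.0047  0.1064]
```

Pulling back now meets +6 N, so the hooks hold the plate. I'll return to neutral in x, press back down on the seal, then release.

Emit:
carry_out(moves=[[-0.006,0,0,0,0,0.0015,1],[0,0,0,0,0.0008,0.001,1],[0,0,0,0,0,0,1]])

```text
time: 17.12
eef_pos: [0.5376, -0.2229, 0.1063]
tcp_rot: [-0.549, 0.446, -0.446, 0.549]
contact_force: [-1.1, 1.6, 3.0]
opening: 0.098
```

Run:
```python
from tip import *
where();s=get_state();print(s['wrist_torque'], "tcp core",Q.inv().apply(s["eef_pos"]-c).round(4))
```

```text
t 17.125 edge(core mm) [-8.42 -0.11 10.81] tilt 0.01 xaxis [ 1.e-04 -1.e+00 -8.e-04] F [-0.7  1.8  3. ] open 0.098
[ 0.43956616 -0.17159337 -0.13141835] tcp core [-0.0084 -0.0047  0.1063]
```

Emit:
carry_out(moves=[[0,0,0,0,0,0,0.7],[0,0,0,0,0,0,0.5],[0,0,0,0,0,0,0.4],[0,0,0,0,0,0,0.4]], squeeze=20)

```text
time: 17.62
eef_pos: [0.5377, -0.223, 0.1055]
tcp_rot: [-0.548, 0.446, -0.446, 0.549]
contact_force: [-0.1, 0.7, 0.5]
opening: 0.302
```

Run:
```python
from tip import *
where()
```

```text
t 17.625 edge(core mm) [-8.31 -0.27 10.03] tilt 0.04 xaxis [ 1.e-04 -1.e+00 -4.e-04] F [0.  0.7 0.5] open 0.302
```

Emit:
carry_out(moves=[[0,0,0,0,-0.01,0,0.4],[0,0,0,0,-0.02,0,0.4],[0,0,0,0,-0.03,0,0.4],[0,0,0,0,-0.04,0,0.4],[0,0,0,0,-0.04,0,0.4],[0,0,0,-0.04,-0.02,-0.03,0.4],[0,0,0,-0.06,0,-0.03,0.4],[0,0,0,-0.06,0,-0.01,0.4],[0,0,0,-0.06,0,0,0.4],[0,0,0,0,0,0,0.4]])

```text
time: 18.88
eef_pos: [0.4264, -0.0227, 0.2677]
tcp_rot: [-0.549, 0.443, -0.446, 0.551]
contact_force: [-0.3, 0.4, -0.1]
opening: 0.304
```

Run:
```python
from tip import *
where()
a,b=read_camera("top"),read_camera("scene");cv2.imwrite("pics/top8.png",a);cv2.imwrite("pics/scene8.png",b)
for n,I,x,y in(("top",a,268,167),("scene",b,255,180)):
  for nm,J in(("before",cv2.imread(f"pics/{n}0.png")),("now",I)):
    B=up(J,x,y,80,60).astype(int);m=((B[...,1]-B[...,2]>35)&(B[...,1]-B[...,0]>20)).astype(np.uint8)
    N,l,st,cc=cv2.connectedComponentsWithStats(m)
    print(n,nm,"green",[(st[i].tolist()) for i in range(1,N) if st[i,4]>150])
# orange in top view within core region
B=up(a,268,167,80,60);hs=cv2.cvtColor(B,cv2.COLOR_BGR2HSV)
m=((hs[...,0]<17)&(hs[...,1]>150)&(hs[...,2]>120)).astype(np.uint8)
N,l,st,cc=cv2.connectedComponentsWithStats(m)
for i in range(1,N):
  if st[i,4]>80: uv=back([cc[i]],268,167);print("orange",st[i].tolist(),uv.round(1),Q.inv().apply(plane("top",uv,.131)-c).round(4))
# unchanged elsewhere?
for n,I in(("top",a),):
  d=cv2.absdiff(I,cv2.imread("pics/top0.png")).max(2)
  for nm,(x,y,w,h) in dict(spare=(120,190,50,32),flask=(290,140,32,30),beaker=(160,133,32,30),bottle=(122,138,24,22),wash=(380,205,36,34)).items(): print(nm,(d[y:y+h,x:x+w]>40).mean().round(3))
```

```text
t 18.875 edge(core mm) [-75.96 218.43 172.24] tilt 0.27 xaxis [ 0.0055 -1.      0.0011] F [-0.3  0.5 -0.1] open 0.304
top before green [[449, 133, 103, 185, 4624], [135, 186, 65, 198, 4206], [200, 220, 241, 62, 3674]]
top now green [[449, 133, 102, 182, 4083], [135, 186, 65, 198, 4103]]
scene before green [[103, 106, 91, 98, 3110], [203, 169, 273, 148, 11566]]
scene now green [[102, 148, 70, 56, 1977], [420, 168, 56, 117, 2638]]
orange [199, 215, 32, 37, 802] [[294.3 195.8]] [[0.0058 0.0414 0.131 ]]
orange [473, 222, 14, 9, 84] [[327.7 194.9]] [[-0.0085 -0.0513  0.131 ]]
orange [205, 269, 11, 10, 85] [[293.8 200.8]] [[-0.0079  0.0453  0.131 ]]
orange [170, 273, 18, 26, 346] [[289.8 202.2]] [[-0.0098  0.0572  0.131 ]]
spare 0.012
flask 0.0
beaker 0.0
bottle 0.0
wash 0.307
```

Catches match their closed positions and the rail tops sit at core x ≈ -9 mm. The wash-bottle patch changed, though, so I'll check whether it moved or is only shaded.

Run:
```python
from h import *
for n in("top","scene"):
  box={"top":(375,200,50,45),"scene":(335,215,50,70)}[n];x,y,w,h=box
  for k in range(9):
    I=cv2.imread(f"pics/{n}{k}.png")
    if I is None: continue
    B=I[y:y+h,x:x+w];hs=cv2.cvtColor(B,cv2.COLOR_BGR2HSV)
    m=((hs[...,0]<8)|(hs[...,0]>172))&(hs[...,1]>150)&(hs[...,2]>60);ys,xs=np.nonzero(m)
    wh=(hs[...,1]<50)&(hs[...,2]>150);yw,xw=np.nonzero(wh)
    print(n,k,"red",len(xs),np.round([xs.mean()+x,ys.mean()+y],1) if len(xs) else None,"white",len(xw),np.round([xw.mean()+x,yw.mean()+y],1) if len(xw) else None,"mean",B.mean().round(1))
from plant import get_state
print(get_state()["qpos"].round(2))
```

```text
top 0 red 100 [407.  223.9] white 1090 [408.8 222.8] mean 154.9
top 1 red 99 [406.2 223.6] white 1106 [408.7 222.7] mean 155.3
top 2 red 100 [406.1 223.6] white 1111 [408.7 222.7] mean 159.6
top 3 red 101 [406.1 223.6] white 1110 [408.7 222.7] mean 154.2
top 4 red 75 [406.8 223.2] white 942 [411.3 222.4] mean 143.3
top 5 red 81 [406.2 223.2] white 844 [413.9 221.9] mean 140.1
top 6 red 75 [406.4 223.3] white 1095 [408.8 222.8] mean 154.3
top 8 red 75 [406.8 223.3] white 931 [411.2 222.6] mean 140.4
scene 0 red 95 [363.5 231.6] white 1141 [359.9 246. ] mean 127.2
scene 1 red 93 [363.5 231.5] white 1385 [362.2 244.3] mean 130.9
scene 2 red 92 [363.5 231.5] white 1424 [362.5 244.1] mean 134.5
scene 3 red 93 [363.5 231.5] white 1369 [362.1 244.3] mean 130.1
scene 4 red 80 [363.5 231.9] white 1585 [364.6 244.8] mean 137.7
scene 7 red 83 [363.6 231.9] white 1406 [364.1 247.8] mean 136.1
scene 8 red 82 [363.5 231.9] white 1273 [362.  244.9] mean 126.0
[-0.3  -0.33  2.09  0.    1.38 -0.51][ WARN:0@0.491] global loadsave.cpp:275 findDecoder imread_('pics/top7.png'): can't open/read file: check file path/integrity
[ WARN:0@0.541] global loadsave.cpp:275 findDecoder imread_('pics/scene5.png'): can't open/read file: check file path/integrity
[ WARN:0@0.541] global loadsave.cpp:275 findDecoder imread_('pics/scene6.png'): can't open/read file: check file path/integrity
```

Run:
```python
from plant import *
print(get_state()["time"]); print(sign_off())
```

```text
18.975
the job is handed in; nothing more can be done
None
```

The orange-edged cassette is mounted upright in the core behind both catches. I handed the job in at about 19 s of the 51 s allowed, with the gripper open and well clear.

**How it went:** I gripped it by its free upper part and slid it out of the rack. I then lowered it at 28° into the slot; one light touch on the lip was backed off. The seal strip was felt at about 13–14 mm above the bench. I tipped the plate upright with a few newtons on the strip throughout.

**Checks that agree:**
- **Hooks:** pulling back on the plate met +6 N.
- **Seal:** I pressed it down again before letting go, with about 5 N on the strip and the tilt at 0.0°.
- **Catches:** in both cameras they sit where they did when closed at the start.
- **Plate:** its rail tops are at core x ≈ -9 mm, about as a mounted plate should be.
- **Peak force:** I saw about 20 N at the wrist while the gasket was pressed flush.
- **Other items:** the patches with the flask, beaker and reagent bottle show no change. The blue cassette's patch changed by 1% of its pixels.

**Checks that disagreed or stay uncertain:**
- **Core position:** the touch on the lip suggested the core x was off by 1.5 mm, but the later stop at the panel fitted the camera value.
- **Wash bottle:** its patch in the top view changed by 31%. I put this down to the arm or its shadow. The red cap's centre stayed within about 0.5 px (roughly 1 mm), but I could not view another picture to confirm it.
- **Seal:** the strip's final compression was judged from force only, not seen.

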